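# Pour grinding balls through the swing funnel into the jar

### The arm

A 6-joint arm with a two-finger parallel gripper is mounted at the origin on the work surface. World frame = base frame: x ahead of the robot, y to its left, z up, the work surface at z = 0. Lengths are in m, angles in degrees, forces in N, time in s.
With the tool pointing down it reaches from about 0.4 to 0.825 m from the base axis. Payload 7 kg.
Tool frame: the origin (TCP) lies at the very end of the fingers, on their centre line; the grasp point (between the pads) lies 19 mm behind it (ctrl.pinch_z is the distance from the TCP to the grasp point, in m); z points along the fingers, x is the direction in which the jaws open and shut, and the axes are right-handed (so a half turn about z gives the same grasp; the last joint's range is limited). The gripper opens to 88 mm and grips with 3 to 60 N. Pads are 19 mm wide; open, the fingers measure 130 mm over their backs; the gripper's body (78 mm by 193 mm) begins 47 mm behind the grasp point.
Start: joints at [89.387, 20.546, 0.682, 0, -70.136, -16.507], TCP at [0.199, 0.645, 0.227] pointing down, gripper open.
Joint ranges: [-176.03, 176.03], [-82.01, 121.73], [-58.28, 71.71], [-173.87, 95.51], [-174.79, -0.11], [-173.66, 173.66]. Speed limits (degrees/s): [136.94, 136.94, 172.46, 180, 180, 180].

### API

Orientations are given as [roll, pitch, yaw] about the fixed x, y, z axes, in that order (R = Rz(yaw) Ry(pitch) Rx(roll)).
In Python, from plant import ctrl gives the robot as it stands.
- The arm moves only by the tool carry_out, never from a script. Its argument "increments" is a list of rows, each a list of 7 numbers: the turn, a rotation vector about the world's x, y, z in degrees, then the shift along the world's x, y, z in mm, then the closure, from 0 (fully open) to 1 (shut). In form: [[ax, ay, az, dx, dy, dz, grip], ...]. A call has 1 to 20 rows; each row is the pose to reach, as a shift and turn from the pose commanded when the call began; what a row does not reach only later rows make up. A row lasts 1/8 s, in which the tool goes at most 62.5 mm and 10.7 degrees, less where a joint would pass 70% of its speed; a pose out of reach is approached as far as the arm can. A call with a gripper value outside its range is refused whole. The fingers move at their own pace and stop on an object; the grip force is fixed at half the most. Time passes only in rows, so rows that repeat a pose let the fingers close. It gives the time, the measured TCP pose, the force and the opening at its end, in the units of the state.
- ctrl.get_obs(): the state, without advancing time (a new reading comes with each control period).
- ctrl.snapshot(name): name is "scene" or "top" or "wrist"; returns a dict with "pixels" (384x512x3 uint8, blue, green, red), "intrinsics" (3x3 intrinsics, pixels), "rvec" (rotation vector, rad) and "tvec" (3), from world to camera coordinates, as OpenCV has them; the wrist camera has in their place "hand_eye" (4x4, takes a point from camera to tool coordinates, whose origin is the TCP and whose axes are the tool frame's). Camera axes: x right, y down, z forward; pixel columns grow to the right and rows downward; lengths in m; the calibration is good to about 2 mm. The wrist camera is an equidistant fisheye: a pixel r from the principal point sees the ray r / f radians off the axis. A picture is of the moment at which its call begins: read the wrist's pose just before it. There is no depth.
- ctrl.close_job(): hands the job in, once; it reports no verdict.
Trained networks look in a picture, given as the dict that the camera call returned (one of the last four; its "shot" number tells which), for a name from the list of things; names that differ only in an ending like _2 or _b are one class to them, and where a whole thing is asked for, a point or a joint stands for the part that bears it (a point fixed in the world has none). Each returns a list of dicts, best first, with "confidence" (0 to 1); they miss things now and then, are a little off and sometimes report something else, mostly with a low value. They report only what shows in the picture. A call takes as long as a camera call.
- ctrl.search_frame(picture, label): "centre" ([x, y, z] in m, in world coordinates, good to about 4 mm: the middle of the surface that is visible of it).
- ctrl.outline_of(picture, label): "pixels" (384x512 bool, what is visible of it).
The state is a dict: "clock": time; "joint_pos": joint angles; "qvel": joint speeds; "tau": joint torques, N m; "tool_pos": TCP position; "orientation": TCP orientation; "force": force on the tool from outside, world axes, zero at the start; "moment": the same for the moment, N m; "opening": finger opening in m.
Only numpy, scipy, OpenCV 4.12 (cv2) and the standard library are available. Lean on these libraries where they do the work, as an engineer would, in place of code of your own. Each camera call takes 0.05 s, during which the arm holds its last target. There are 200 camera calls.

### The job

Swing the wide steel funnel round on its stand until it meets its stop over the clear jar, then pour all six steel grinding balls from the white hand pan through the funnel into the jar. Set the empty pan back down flat in the middle of the rubber mat, and leave the jar standing under the funnel and the bottle, glove carton and beaker where they are.

Things in the scene. Friction and masses are not known exactly. Their poses are not given: they have to be found in the camera images.
- stand: funnel stand, fixed to the bench: grey base plate 240 x 120 x 8 mm with an 18 mm upright column. Origin on the bench directly below the place where the jar stands; its x axis points from there to the column, whose centre is 140 mm away; z up
- stand_hinge (a point): the vertical swing axis of the funnel, on top of the column, 120 mm above the bench
- funnel (a joint): swing of the steel funnel about the column, rad: 0 = at the stop, spout exactly over the jar; up to 1.3 = swung away towards the stand's +y side. The hinge is stiff (about 0.12 N m to turn) and stays where it is left
- funnel_mouth (a point): centre of the funnel's wide mouth, in the plane of its rim, 160 mm above the bench. Outer rim diameter 136 mm, inside 130 mm, cone walls at 45 degrees, spout inside diameter 36 mm ending 94 mm above the bench, 140 mm from the hinge axis
- funnel_handle (a point): the top of the black upright handle pin on the funnel's arm, 14 mm diameter, 50 mm from the hinge axis towards the funnel. Its top is 200 mm above the bench, 40 mm above the rim of the funnel, whose nearest edge is 15 mm away
- jar: open clear straight jar, outside diameter 54 mm, inside 48 mm, 80 mm tall, floor 4 mm, standing loose on the 8 mm base plate. Origin at the centre of its underside, z up
- mat: black rubber mat 220 (x) x 160 (y) x 4 mm fixed on the bench, origin at the centre of its underside; its top is 4 mm above the bench
- pan: white hand pan with a bridge handle, 140 mm long and 70 mm wide, walls 34 mm tall, open at the front end. Origin at the centre of its underside, x axis towards the open end, z up. Its floor is flat from x = -65 to +22 mm, then ramps up at 20 degrees to the lip, so the balls stay in until it is tipped nose down by more than about 20 degrees; 45 to 50 degrees empties it. About 180 g empty
- pan_grip (a point): centre of the black handle bar of the pan, 14 mm thick (pan y) and 14 mm tall, running along the pan's x from 58 mm behind the pan's origin to 36 mm in front; this point is 77 mm above the pan's underside and 5 mm behind its origin
- pan_lip (a point): middle of the pan's pouring lip at the open end, 70 mm in front of the pan's origin and 20 mm above its underside; the opening is 48 mm wide
- ball0_center (a point): centre of a steel grinding ball, 16 mm diameter, 17 g, one of six lying in the pan
- ball1_center (a point): centre of a steel grinding ball, 16 mm diameter, 17 g, one of six lying in the pan
- ball2_center (a point): centre of a steel grinding ball, 16 mm diameter, 17 g, one of six lying in the pan
- ball3_center (a point): centre of a steel grinding ball, 16 mm diameter, 17 g, one of six lying in the pan
- ball4_center (a point): centre of a steel grinding ball, 16 mm diameter, 17 g, one of six lying in the pan
- ball5_center (a point): centre of a steel grinding ball, 16 mm diameter, 17 g, one of six lying in the pan
- bottle: white plastic bottle with a green cap, 64 mm diameter, 150 mm tall, a bystander; origin at the centre of its underside
- carton: black glove carton 110 x 220 x 75 mm, a bystander; origin at the centre of its underside
- beaker: empty glass beaker, 72 mm rim diameter, 90 mm tall, a bystander; origin at the centre of its underside

How it is judged (in metres and radians):
On the way, in this order (a step that is already met when the one before it is completed fails the run):
1. the funnel is swung to its stop over the jar while no ball is in the jar yet (value of joint funnel below 0.08 rad and not (horizontal distance between ball0_center and jar below 0.024 m and z of ball0_center in the frame of jar between 0 and 0.075 m) and not (horizontal distance between ball1_center and jar below 0.024 m and z of ball1_center in the frame of jar between 0 and 0.075 m) and not (horizontal distance between ball2_center and jar below 0.024 m and z of ball2_center in the frame of jar between 0 and 0.075 m) and not (horizontal distance between ball3_center and jar below 0.024 m and z of ball3_center in the frame of jar between 0 and 0.075 m) and not (horizontal distance between ball4_center and jar below 0.024 m and z of ball4_center in the frame of jar between 0 and 0.075 m) and not (horizontal distance between ball5_center and jar below 0.024 m and z of ball5_center in the frame of jar between 0 and 0.075 m)), for 0.2 s.
2. all six balls lie in the jar, the funnel still over it (horizontal distance between each of ball0_center, ball1_center, ball2_center, ball3_center, ball4_center, ball5_center and jar below 0.024 m and z of ball0_center in the frame of jar between 0 and 0.075 m and z of ball1_center in the frame of jar between 0 and 0.075 m and z of ball2_center in the frame of jar between 0 and 0.075 m and z of ball3_center in the frame of jar between 0 and 0.075 m and z of ball4_center in the frame of jar between 0 and 0.075 m and z of ball5_center in the frame of jar between 0 and 0.075 m and value of joint funnel below 0.08 rad), for 0.2 s.
At the end, for the whole second after the job is handed in: All six balls lie inside the jar below its rim; the funnel is within 0.08 rad of its stop over the jar; the jar stands upright (within 0.1 rad) within 20 mm of its place on the stand; the pan stands flat (within 0.08 rad) on the mat, its centre within 50 mm of the mat's centre, at rest (all of step 2 and angle between jar's own z axis and vertical below 0.1 rad and horizontal distance between jar and stand below 0.02 m and height (world z) of jar below 0.02 m and angle between pan's own z axis and vertical below 0.08 rad and z of pan in the frame of mat between 0.001 and 0.009 m and horizontal distance between pan and mat below 0.05 m and linear speed of each of pan, jar below 0.02 m/s); the robot touches nothing.
It fails at once if the bottle, carton or beaker is shifted by more than 30 mm (distance of any of bottle, carton, beaker from where it was at the start of the episode above 0.03 m).
It fails at once if the jar is knocked over (angle between jar's own z axis and vertical above 0.5 rad).
It also fails if it takes over 72 s, if anything falls off the work surface, if the arm or the gripper's body presses on something with over 40 N, if the wrist force passes 120 N, or if a joint passes its speed limit or range.

## Working session

There is one attempt and no reset: what is moved stays moved. The work goes in short steps, Python scripts to look and compute and a tool call to move; the robot and the scene stay as the last step left them, time stands still between calls to the robot, and variables do not carry over. Pictures are saved under pics/ and viewed, about 8 in all and at most 12, crops included, and the job is handed in when it is done.

Besides the shell and the picture viewer there is one more tool, called after "Emit:" by a JSON object that holds its "method" and its "body", one argument or row to a line. carry_out: Moves the arm, as the interface text tells. Its arguments: {"type":"object","properties":{"increments":{"type":"array"}},"required":["increments"]}

```bash
ls; mkdir -p pics; python3 - <<'E'
from plant import ctrl
import cv2,numpy as np
print(ctrl.get_obs(),ctrl.pinch_z)
for n in ("scene","top"):
    p=ctrl.snapshot(n); cv2.imwrite(f"pics/{n}0.png",p["pixels"])
    R=cv2.Rodrigues(p["rvec"])[0]; print(n,"cam at",(-R.T@p["tvec"].ravel()).round(3))
    for l in ["stand","stand_hinge","funnel","funnel_mouth","funnel_handle","jar","mat","pan","pan_grip","pan_lip","ball0_center","bottle","carton","beaker"]:
        r=ctrl.search_frame(p,l)
        print(l,[(np.round(q["centre"],3).tolist(),round(q["confidence"],2)) for q in r[:(6 if 'ball' in l else 2)]])
a=[cv2.imread(f"pics/{n}0.png") for n in("scene","top")]
cv2.imwrite("pics/a.png",cv2.resize(a[0],(800,600)));cv2.imwrite("pics/b.png",cv2.resize(a[1],(800,600)))
E
```

```text
pics
{'clock': 0.0, 'joint_pos': array([ 8.93848516e+01,  2.05911830e+01,  6.34382178e-01, -2.06963155e-02,
       -7.01358252e+01, -1.65054920e+01]), 'qvel': array([-0.11050646,  0.05303276, -0.04793468,  0.04541321, -0.07600105,
        0.00721004]), 'tau': array([ 7.88056550e-04, -5.82728219e+01,  2.93041205e+01,  6.99707374e+00,
        6.96711868e-03, -1.66646969e-04]), 'tool_pos': array([0.19860366, 0.64461232, 0.22562834]), 'orientation': array([-1.79992336e+02, -9.43370870e-02, -1.07127695e+02]), 'force': array([-0.36189846, -1.03521393, -0.00634639]), 'moment': array([ 0.00022986, -0.01909121,  0.00446304]), 'opening': 0.08761540101682191} 0.0188
scene cam at [ 0.754 -0.413  0.946]
stand [([0.537, -0.202, 0.007], 0.7), ([0.447, 0.206, 0.026], 0.29)]
stand_hinge [([0.543, -0.204, 0.006], 0.69)]
funnel [([0.527, -0.143, 0.145], 0.92), ([0.754, 0.242, 0.057], 0.33)]
funnel_mouth [([0.522, -0.145, 0.143], 0.91)]
funnel_handle [([0.522, -0.142, 0.14], 0.77), ([0.492, 0.141, 0.0], 0.54)]
jar [([0.491, -0.225, 0.051], 0.9)]
mat [([0.494, 0.14, 0.005], 0.64)]
pan [([0.444, 0.202, 0.
[... 253 characters left out ...]
e-03 1.152e+00]
stand [([0.536, -0.19, 0.127], 0.96)]
stand_hinge [([0.541, -0.192, 0.124], 0.71), ([0.529, -0.156, 0.146], 0.62)]
funnel [([0.53, -0.158, 0.146], 0.62)]
funnel_mouth [([0.533, -0.16, 0.144], 0.72)]
funnel_handle [([0.53, -0.156, 0.145], 0.84), ([0.54, -0.194, 0.127], 0.64)]
jar [([0.483, -0.238, 0.042], 0.71)]
mat [([0.478, 0.147, 0.005], 0.57)]
pan [([0.443, 0.202, 0.023], 0.69)]
pan_grip [([0.44, 0.203, 0.017], 0.73)]
pan_lip [([0.438, 0.2, 0.016], 0.9)]
ball0_center [([0.438, 0.202, 0.015], 0.64)]
bottle [([0.731, -0.233, 0.104], 0.92), ([0.54, -0.19, 0.125], 0.46)]
carton [([0.758, -0.001, 0.074], 0.74)]
beaker [([0.755, 0.246, 0.046], 0.81), ([0.438, 0.2, 0.013], 0.73)]
```

View pics/a.png

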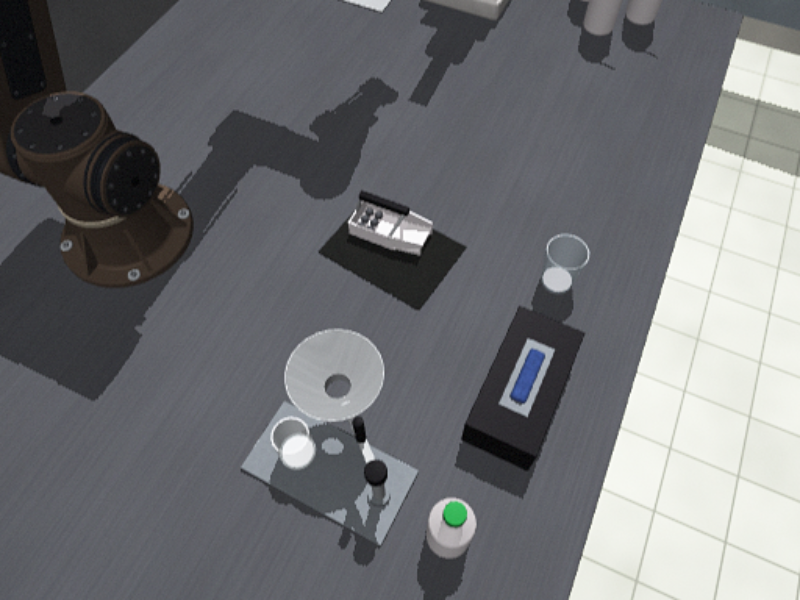

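View pics/b.png

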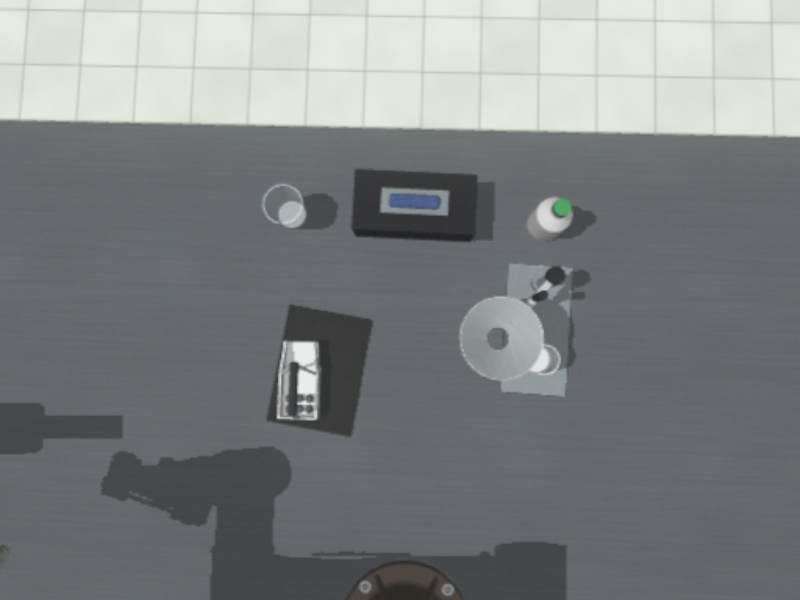

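The pictures show the pan on the mat's left part with its lip away from the robot, balls at the rear. The funnel is swung to +y, its handle at about (540,296) in the enlarged top view. I'll measure from those pixels and check on enlarged crops.

```bash
cat > h.py <<'E'
import cv2,numpy as np
def ray(p,uv,z):
    R=cv2.Rodrigues(p["rvec"])[0]; c=-R.T@p["tvec"].ravel()
    uv=np.atleast_2d(np.array(uv,float))
    d=(np.c_[uv,np.ones(len(uv))]@np.linalg.inv(p["intrinsics"]).T)@R
    return c+d*((z-c[2])/d[:,2])[:,None]
def rect(q):
    q=np.array(q,np.float32)[:,:2]*1000; return cv2.minAreaRect(q)
E
python3 - <<'E'
from plant import ctrl
from h import *
p=ctrl.snapshot("top")
s=.64
print("plate",rect(ray(p,np.array([(509,264),(572,268),(566,396),(502,389)])*s,.008)))
print("mat",rect(ray(p,np.array([(289,305),(372,320),(351,436),(267,420)])*s,.004)))
print("handle",ray(p,np.array([(540,296)])*s,.2),"mouth",ray(p,np.array([(502,338)])*s,.16),"hinge",ray(p,np.array([(555,275)])*s,.135))
print("bar",ray(p,np.array([(293,362),(293,416)])*s,.088))
for l,z in(("pan",.038),("mat",.004),("funnel",.16),("jar",.088)):
    for r in ctrl.outline_of(p,l)[:1]:
        m=r["pixels"].astype(np.uint8); c=max(cv2.findContours(m,0,2)[0],key=cv2.contourArea)[:,0]
        print(l,r["confidence"],rect(ray(p,c,z)))
im=p["pixels"]
a=cv2.resize(im[190:290,165:245],(400*4//5+80,500),interpolation=2); b=cv2.resize(im[165:265,290:370],(400,500),interpolation=2)
cv2.imwrite("pics/c.png",np.hstack([a,b]))
E
```

```text
plate ((545.2874145507812, -231.92909240722656), (117.83677673339844, 237.723388671875), 87.64048767089844)
mat ((458.7900390625, 170.6077423095703), (159.15748596191406, 218.34584045410156), 81.52439880371094)
handle [[ 0.59038597 -0.19667313  0.2       ]] mouth [[ 0.5244695  -0.14467468  0.16      ]] hinge [[ 0.63186183 -0.23468417  0.135     ]]
bar [[0.47444635 0.20508684 0.088     ]
 [0.38211503 0.20121208 0.088     ]]
pan 0.78 ((441.400146484375, 200.84783935546875), (75.57530975341797, 139.56280517578125), 89.61320495605469)
mat 0.98 ((458.68035888671875, 170.53163146972656), (160.38275146484375, 220.03822326660156), 81.27684783935547)
funnel 0.6 ((559.51123046875, -154.28024291992188), (132.92147827148438, 204.93727111816406), 72.97830963134766)
jar 0.78 ((487.203857421875, -234.05079650878906), (39.180633544921875, 56.8082389831543), 64.18499755859375)
```

View pics/c.png

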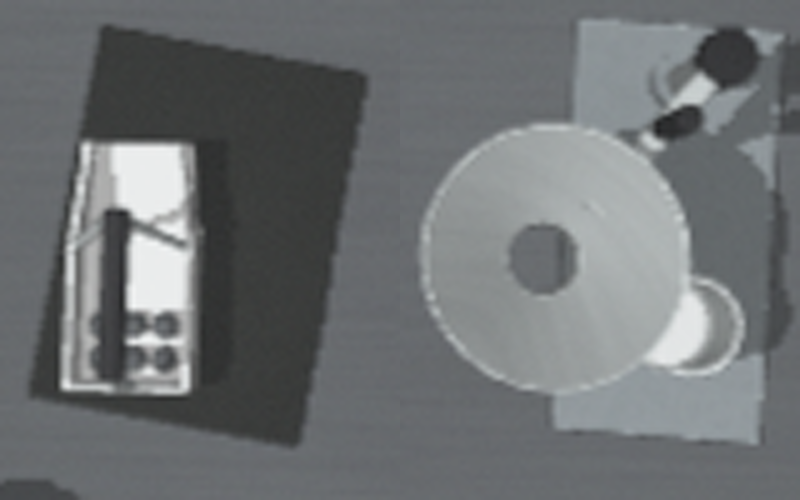

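The crops agree with the measurements: hinge (0.632,−0.235), pin (0.593,−0.202) at about 140° (0.65 rad from the stop), mat centre (0.459,0.171), pan (0.440,0.202) with yaw about 2°. I'll push the pin with closed fingers from its +y side.

Emit:
{"method": "carry_out", "body": {
  "increments": [
    [0,0,0,0,0,20,1],
    [0,0,0,28,-56,20,1],
    [0,0,0,56,-112,20,1],
    [0,0,0,406,-808,20,1],
    [0,0,0,406,-808,20,1],
    [0,0,0,406,-808,20,1],
    [0,0,0,406,-808,20,1],
    [0,0,0,406,-808,20,1],
    [0,0,0,406,-808,20,1],
    [0,0,0,406,-808,20,1],
    [0,0,0,406,-808,20,1],
    [0,0,0,406,-808,20,1],
    [0,0,0,406,-808,20,1],
    [0,0,0,406,-808,20,1],
    [0,0,0,406,-808,20,1],
    [0,0,0,406,-808,20,1],
    [0,0,0,406,-808,20,1],
    [0,0,0,406,-808,20,1]
  ]
}}

```text
clock: 4.0
tool_pos: [0.6044, -0.1627, 0.2464]
orientation: [180.0, 0.0, -107.1]
force: [-0.5, -0.3, -0.2]
opening: 0.0003
```

```bash
cat >> h.py <<'E'
from scipy.spatial.transform import Rotation as Ro
def wrist(ctrl):
    o=ctrl.get_obs(); p=ctrl.snapshot("wrist"); p["T"]=np.eye(4)
    p["T"][:3,:3]=Ro.from_euler("xyz",o["orientation"],degrees=True).as_matrix(); p["T"][:3,3]=o["tool_pos"]; p["C"]=p["T"]@np.array(p["hand_eye"])
    return p,o
def wray(p,uv,z):
    K=np.array(p["intrinsics"]); d=(np.atleast_2d(np.array(uv,float))-K[:2,2])/[K[0,0],K[1,1]]
    t=np.linalg.norm(d,axis=1,keepdims=True); v=np.c_[d/np.maximum(t,1e-9)*np.sin(t),np.cos(t)]@p["C"][:3,:3].T
    c=p["C"][:3,3]; return c+v*((z-c[2])/v[:,2])[:,None]
E
python3 - <<'E'
from plant import ctrl
from h import *
p,o=wrist(ctrl); print(o["tool_pos"],o["orientation"],o["opening"])
cv2.imwrite("pics/d.png",p["pixels"])
for l in("funnel_handle","stand_hinge","funnel_mouth"):
    print(l,[(np.round(q["centre"],3).tolist(),round(q["confidence"],2)) for q in ctrl.search_frame(p,l)[:3]])
np.savez("w.npz",C=p["C"],intrinsics=p["intrinsics"])
E
```

```text
[ 0.6044036  -0.16265803  0.24643901] [ 1.79981188e+02  5.33354979e-03 -1.07134270e+02] 0.00030343731568673656
funnel_handle [([0.604, -0.211, 0.142], 0.89), ([0.741, 0.207, 0.029], 0.38)]
stand_hinge [([0.599, -0.225, 0.008], 0.85)]
funnel_mouth [([0.606, -0.212, 0.149], 0.64)]
```

View pics/d.png

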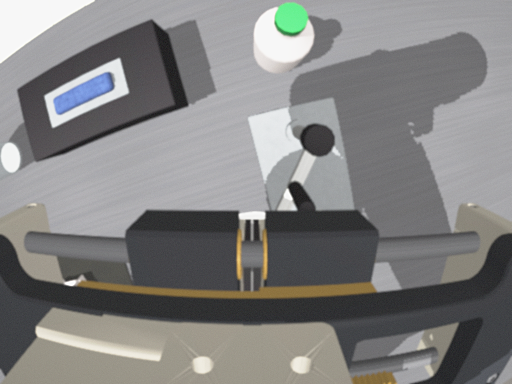

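The wrist view shows the cap at (318,140) and the pin between (295,185) and (310,208), right of the closed fingers, as expected. I'll check it numerically.

```bash
python3 - <<'E'
from h import *
p=dict(np.load("w.npz")); print("cam",p["C"][:3,3],p["C"][:3,2])
print("A@.2,.15",wray(p,[(296,187)],.2),wray(p,[(296,187)],.15),"B@.2",wray(p,[(308,207)],.2),wray(p,[(308,207)],.15))
print("cap",wray(p,[(318,140)],.135), "plate corners",wray(p,[(249,117),(334,98)],.008))
E
```

```text
cam [ 0.66995171 -0.18302455  0.40446531] [-0.24258836  0.07405307 -0.96729883]
A@.2,.15 [[ 0.61116803 -0.19824889  0.2       ]] [[ 0.59679306 -0.20197185  0.15      ]] B@.2 [[ 0.59393965 -0.2029357   0.2       ]] [[ 0.57535164 -0.20780478  0.15      ]]
cap [[ 0.62950427 -0.23469168  0.135     ]] plate corners [[ 0.66624076 -0.17850313  0.008     ]
 [ 0.65983434 -0.29633017  0.008     ]]
```

Emit:
{"method": "carry_out", "body": {
  "increments": [
    [0,0,0,0,0,-40,1],
    [0,0,0,0,0,-75,1],
    [0,0,0,0,0,-75,1],
    [0,0,0,-2,-8,-75,1],
    [0,0,0,-4,-13,-75,1],
    [0,0,0,-6,-18,-75,1],
    [0,0,0,-7,-23,-75,1],
    [0,0,0,-9,-28,-75,1],
    [0,0,0,-10,-33,-75,1],
    [0,0,0,-12,-38,-75,1],
    [0,0,0,-13,-41,-75,1],
    [0,0,0,-13,-41,-75,1]
  ]
}}

```text
clock: 5.7
tool_pos: [0.5919, -0.2046, 0.1718]
orientation: [-180.0, -0.0, -107.1]
force: [-0.3, -0.4, -0.5]
opening: 0.0002
```

```bash
python3 - <<'E'
from plant import ctrl
from h import *
p,o=wrist(ctrl); print(o["tool_pos"],o["force"])
t=ctrl.snapshot("top")
cv2.imwrite("pics/e.png",np.hstack([cv2.resize(p["pixels"][80:280,180:380],(500,500)),cv2.resize(t["pixels"][165:265,290:350],(300,500))]))
E
```

```text
[ 0.59191046 -0.2046223   0.1717673 ] [-0.25793718 -0.38024785 -0.54993705]
```

View pics/e.png

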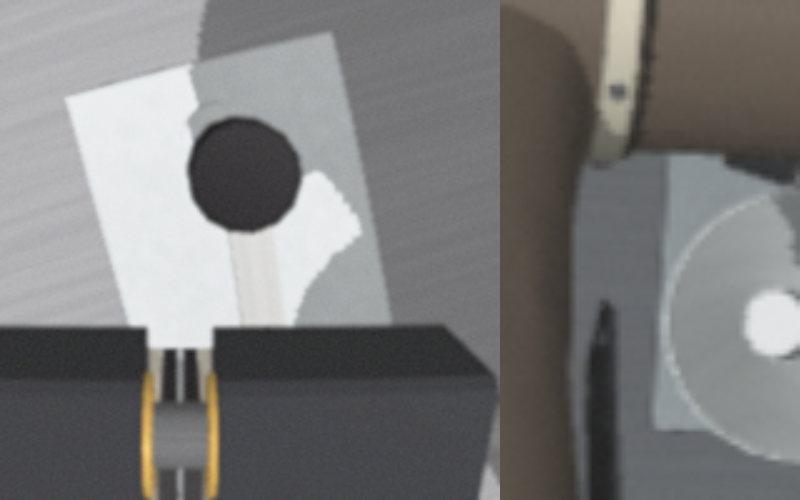

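The funnel has swung: the arm at (255,270) is nearly aligned with the plate, and the spout is over the jar. I'll press gently to the stop.

Emit:
{"method": "carry_out", "body": {
  "increments": [
    [0,0,0,0,-2,0,1],
    [0,0,0,-1,-4,0,1],
    [0,0,0,-1,-5,0,1],
    [0,0,0,-1,-5,0,1]
  ]
}}

```text
clock: 6.3
tool_pos: [0.5908, -0.209, 0.1716]
orientation: [-180.0, -0.0, -107.1]
force: [-0.2, 1.5, -0.1]
opening: 0.0003
```

Emit:
{"method": "carry_out", "body": {
  "increments": [
    [0,0,0,-0.5,-1.5,0,1],
    [0,0,0,-1,-3,0,1],
    [0,0,0,-1,-3,0,1]
  ]
}}

```text
clock: 6.68
tool_pos: [0.5906, -0.2097, 0.1715]
orientation: [-179.9, 0.2, -107.1]
force: [2.6, 13.2, 2.2]
opening: 0.0002
```

Contact force rose to 13 N with almost no motion, so the funnel is at its stop. Now back off and go above the pan.

Emit:
{"method": "carry_out", "body": {
  "increments": [
    [0,0,0,3,10,0,1],
    [0,0,0,9,29,10,1],
    [0,0,0,9,29,60,1],
    [0,0,4,-20,80,70,0],
    [0,0,12,-50,140,60,0],
    [0,0,19,-80,200,50,0],
    [0,0,19,-110,260,40,0],
    [0,0,19,-130,320,35,0],
    [0,0,19,-150,380,30,0],
    [0,0,19,-160,414,28,0],
    [0,0,19,-160,414,28,0],
    [0,0,19,-160,414,28,0],
    [0,0,19,-160,414,28,0]
  ]
}}

```text
clock: 8.3
tool_pos: [0.43, 0.2015, 0.1999]
orientation: [-180.0, 0.0, -88.2]
force: [0.7, 0.3, 0.6]
opening: 0.087
```

```bash
python3 - <<'E'
from plant import ctrl
from h import *
p,o=wrist(ctrl); print(o["tool_pos"],o["orientation"],o["force"],o["joint_pos"].round(1))
t=ctrl.snapshot("top")
np.savez("w.npz",C=p["C"],intrinsics=p["intrinsics"])
cv2.imwrite("pics/f.png",np.hstack([cv2.resize(p["pixels"][100:300,156:356],(500,500)),cv2.resize(t["pixels"][165:265,290:350],(300,500))]))
E
```

```text
[0.42996621 0.20146082 0.19989454] [-1.79979922e+02  3.97230241e-03 -8.81727584e+01] [0.65702469 0.31002684 0.64372378] [ 48.9   2.6 -26.    0.  -61.4  42.9]
```

View pics/f.png

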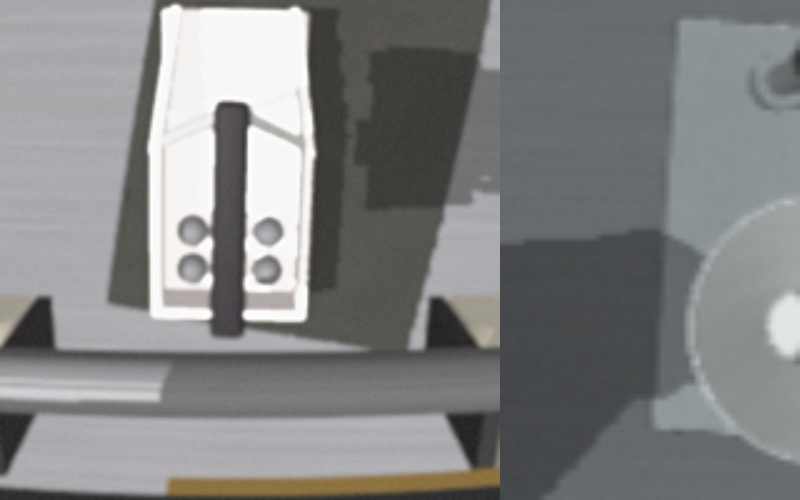

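The wrist view shows the bar running from (232,105) to (228,333) in the crop, and the balls still at the rear. In the top view the funnel covers the jar area. Next I compute the bar and jar/funnel positions.

```bash
python3 - <<'E'
from plant import ctrl
from h import *
p=dict(np.load("w.npz"))
print("bar ends",wray(p,[(248.8,142),(247.2,232)],.088))
print("pan corners", wray(p,np.array([(172,10),(300,10),(306,318),(154,318)])*.4+[156,100],.038))
t=ctrl.snapshot("top"); 
cv2.imwrite("pics/g0.png",t["pixels"])
E
```

```text
bar ends [[0.47235337 0.20484989 0.088     ]
 [0.38460824 0.20377984 0.088     ]]
pan corners [[0.50791592 0.23197138 0.038     ]
 [0.50964357 0.17749817 0.038     ]
 [0.37061228 0.16785464 0.038     ]
 [0.36826395 0.23842279 0.038     ]]
```

Emit:
{"method": "carry_out", "body": {
  "increments": [
    [0,0,0,0,2,-60,0],
    [0,0,0,0,2,-110,0],
    [0,0,0,0,2,-130,0],
    [0,0,0,0,2,-138,0],
    [0,0,0,0,2,-138,0.7],
    [0,0,0,0,2,-138,1],
    [0,0,0,0,2,-138,1],
    [0,0,0,0,2,-138,1],
    [0,0,0,0,2,-138,1],
    [0,0,0,0,2,-138,1],
    [0,0,0,0,2,-138,1],
    [0,0,0,0,2,-138,1],
    [0,0,0,0,2,-138,1]
  ]
}}

```text
clock: 10.07
tool_pos: [0.4297, 0.2041, 0.0614]
orientation: [180.0, -0.0, -88.1]
force: [0.3, 0.6, -2.3]
opening: 0.0141
```

The pan is gripped (14.1 mm opening). Lift and carry gently.

Emit:
{"method": "carry_out", "body": {
  "increments": [
    [0,0,0,0,0,8,1],
    [0,0,0,0,0,25,1],
    [0,0,0,0,0,50,1],
    [0,0,0,0,0,80,1],
    [0,0,0,0,0,110,1],
    [0,0,0,0,0,140,1],
    [0,0,0,0,0,170,1],
    [0,0,0,0,0,200,1],
    [0,0,0,0,-8,220,1],
    [0,0,0,0,-25,230,1],
    [0,0,0,0,-50,235,1],
    [0,0,-1,0,-80,238,1],
    [0,0,-2,0,-115,238,1],
    [0,0,-3,0,-150,238,1],
    [0,0,-4,0,-185,238,1],
    [0,0,-5,0,-215,238,1],
    [0,0,-6,0,-240,238,1],
    [0,0,-6,0,-250,238,1],
    [0,0,-6,0,-250,238,1]
  ]
}}

```text
clock: 12.45
tool_pos: [0.4292, -0.0466, 0.2993]
orientation: [180.0, -0.0, -94.2]
force: [-0.4, 0.2, -3.3]
opening: 0.014
```

```bash
python3 - <<'E'
from plant import ctrl
from h import *
p,o=wrist(ctrl); print(o["tool_pos"],o["orientation"],o["force"],o["joint_pos"].round(1),o["opening"])
s=ctrl.snapshot("scene");t=ctrl.snapshot("top")
print("mouth by top",ray(t,[(354,230.7)],.16))
for l,q,z in(("funnel",s,.16),("jar",s,.06)):
    print(l,[(np.round(r["centre"],3).tolist(),round(r["confidence"],2)) for r in ctrl.search_frame(q,l)[:2]])
np.save("s1.npy",s["pixels"])
np.savez("s.npz",rvec=s["rvec"],tvec=s["tvec"],intrinsics=s["intrinsics"])
cv2.imwrite("pics/h.png",cv2.resize(s["pixels"][110:350,110:350],(600,600)))
E
```

```text
[ 0.42920495 -0.04659425  0.2992663 ] [ 1.79960821e+02 -4.00443882e-03 -9.41942957e+01] [-0.42119564  0.20220135 -3.32996409] [ 20.2  -5.8 -20.8  -0.  -75.   65.6] 0.014020166580413993
mouth by top [[ 0.49076143 -0.22689683  0.16      ]]
funnel [([0.493, -0.228, 0.145], 0.95), ([0.46, -0.048, 0.253], 0.34)]
jar [([0.477, -0.218, 0.034], 0.79), ([0.763, -0.022, 0.073], 0.65)]
```

View pics/h.png

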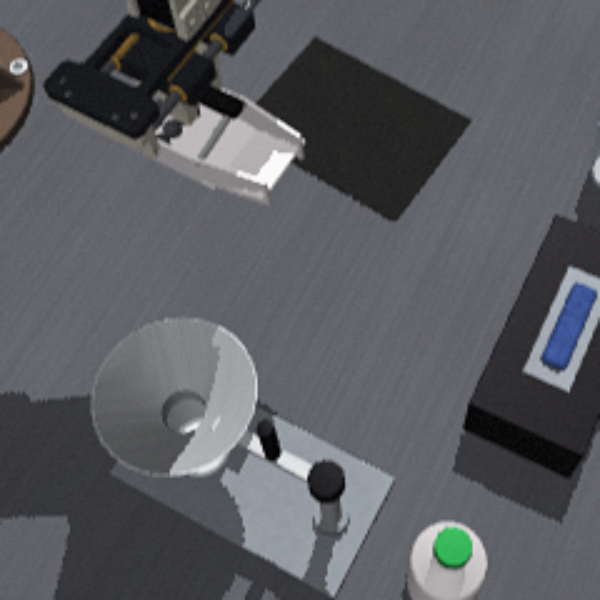

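The pan is carried level, and the mouth measures (0.491,−0.228). Move so the lip is 30 mm short of the mouth centre and 30 mm above its rim.

Emit:
{"method": "carry_out", "body": {
  "increments": [
    [0,0,0,-2,-6,0,1],
    [0,0,0,-6,-20,0,1],
    [0,0,0,-11,-40,0,1],
    [0,0,0,-18,-65,0,1],
    [0,0,0,-25,-95,0,1],
    [0,0,0,-33,-120,-5,1],
    [0,0,0,-39,-145,-15,1],
    [0,0,0,-44,-162,-30,1],
    [0,0,0,-48,-172,-45,1],
    [0,0,0,-48,-175,-60,1],
    [0,0,0,-48,-175,-70,1],
    [0,0,0,-48,-175,-72,1],
    [0,0,0,-48,-175,-72,1]
  ]
}}

```text
clock: 14.32
tool_pos: [0.3821, -0.2207, 0.2278]
orientation: [-180.0, -0.0, -94.1]
force: [0.1, -0.7, -2.7]
opening: 0.0139
```

Emit:
{"method": "carry_out", "body": {
  "increments": [
    [0.4,5,0,3.7,-0.3,6.7,1],
    [0.7,10,0,7.8,-0.6,13.1,1],
    [1.1,15,0,12.5,-0.9,19.2,1],
    [1.5,20,0,17.7,-1.3,24.7,1],
    [1.6,22,0,20,-1.5,26.7,1],
    [1.8,24,0,22.3,-1.6,28.8,1],
    [1.9,26,0,24.6,-1.8,30.7,1],
    [2.0,28,0,27,-2,32.6,1],
    [2.0,28,0,27,-2,32.6,1],
    [2.0,28,0,27,-2,32.6,1],
    [2.0,28,0,27,-2,32.6,1],
    [2.0,28,0,27,-2,32.6,1],
    [2.0,28,0,27,-2,32.6,1]
  ]
}}

```text
clock: 15.95
tool_pos: [0.4086, -0.2229, 0.2603]
orientation: [152.0, -0.0, -94.1]
force: [0.2, 0.3, -1.5]
opening: 0.0138
```

```bash
python3 - <<'E'
from plant import ctrl
from h import *
o=ctrl.get_obs(); print(o["tool_pos"],o["force"],o["joint_pos"].round(1),o["opening"])
s=ctrl.snapshot("scene")
cv2.imwrite("pics/i.png",cv2.resize(s["pixels"][200:340,110:270],(640,560)))
E
```

```text
[ 0.40864012 -0.22294556  0.26033169] [ 0.22015726  0.32990545 -1.45143909] [ -4.2  16.9  -6.1   0.1 -95.1  90.1] 0.013833810324157102
```

View pics/i.png

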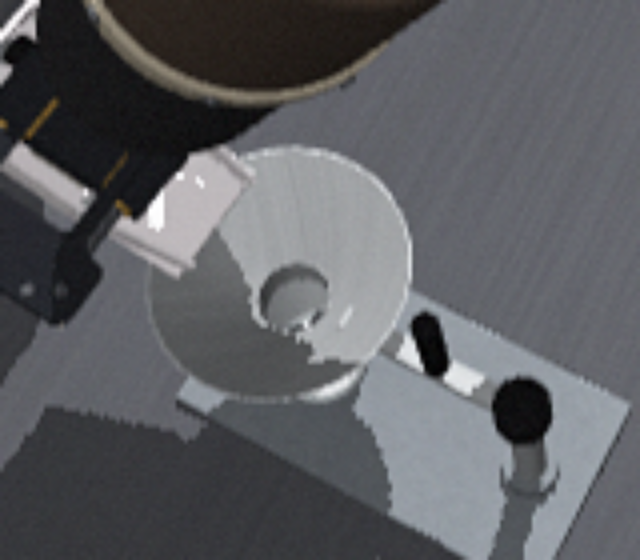

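The lip sits over the funnel's near side. The weight drop from 2.7 to 1.5 N suggests most balls have gone already; continue to 48°.

Emit:
{"method": "carry_out", "body": {
  "increments": [
    [0.2,3,0,3.7,-0.3,2.7,1],
    [0.4,6,0,7.7,-0.6,5,1],
    [0.7,9,0,11.7,-0.9,7.2,1],
    [0.9,12,0,15.8,-1.1,9.3,1],
    [1.1,15,0,20.1,-1.5,11.1,1],
    [1.2,17,0,22.9,-1.7,12.1,1],
    [1.5,20,0,27.3,-2,13.5,1],
    [1.5,20,0,27.3,-2,13.5,1],
    [1.5,20,0,27.3,-2,13.5,1],
    [1.5,20,0,27.3,-2,13.5,1],
    [1.5,20,0,27.3,-2,13.5,1],
    [1.5,20,0,27.3,-2,13.5,1],
    [1.5,20,0,27.3,-2,13.5,1]
  ]
}}

```text
clock: 17.62
tool_pos: [0.436, -0.2249, 0.2738]
orientation: [131.9, 0.0, -94.1]
force: [0.3, 0.3, -2.7]
opening: 0.0136
```

Emit:
{"method": "carry_out", "body": {
  "increments": [
    [0,0,0,-5,0,15,1],
    [-0.7,-10,0,-15,1,30,1],
    [-1.5,-20,0,-27,2,30,1],
    [-2.2,-30,0,-38,3,30,1],
    [-2.9,-40,0,-48,4,30,1],
    [-3.5,-48,0,-54,4,30,1],
    [-3.5,-48,0,-54,10,30,1],
    [-3.5,-48,0,-44,40,30,1],
    [-3.5,-48,0,-20,90,30,1],
    [-3.5,-48,0,-6,140,30,1],
    [-3.5,-48,0,-6,179,30,1],
    [-3.5,-48,0,-6,179,30,1],
    [-3.5,-48,0,-6,179,30,1]
  ]
}}

```text
clock: 19.25
tool_pos: [0.4299, -0.0459, 0.3038]
orientation: [179.9, -0.1, -94.0]
force: [-0.4, -0.5, -2.0]
opening: 0.0141
```

```bash
python3 - <<'E'
from plant import ctrl
from h import *
o=ctrl.get_obs(); print(o["tool_pos"],o["orientation"],o["force"],o["opening"])
s=ctrl.snapshot("scene");t=ctrl.snapshot("top")
for q in(s,t): print([(np.round(r["centre"],3).tolist(),round(r["confidence"],2)) for r in ctrl.search_frame(q,"ball0_center")])
a=cv2.resize(s["pixels"][110:350,110:310],(500,600)); b=cv2.resize(t["pixels"][180:280,300:350],(300,600))
cv2.imwrite("pics/j.png",np.hstack([a,b]))
E
```

```text
[ 0.42994795 -0.04592267  0.30379416] [ 1.79930865e+02 -5.69564064e-02 -9.40395418e+01] [-0.43269938 -0.52396203 -1.95512081] 0.014092569662943644
[([0.46, -0.05, 0.256], 0.69)]
[]
```

View pics/j.png

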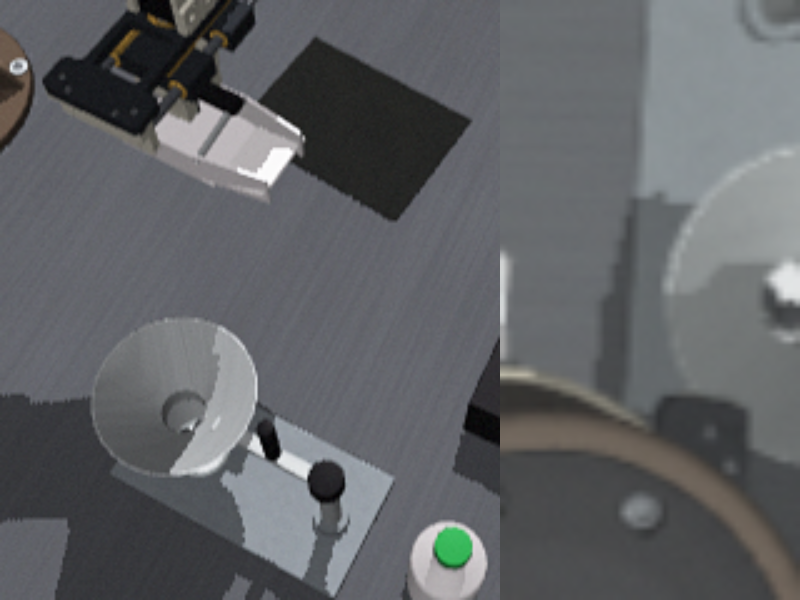

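No balls remain visible in the pan (in view earlier at (172,128)), and none lie on the bench. Carry the pan to the mat centre.

Emit:
{"method": "carry_out", "body": {
  "increments": [
    [0,0,0,2,30,0,1],
    [0,0,0,6,75,0,1],
    [0,0,0,12,125,0,1],
    [0,0,0,17,175,-10,1],
    [0,0,0,19,205,-40,1],
    [0,0,0,19,217,-80,1],
    [0,0,0,19,217,-130,1],
    [0,0,0,19,217,-175,1],
    [0,0,0,19,217,-210,1],
    [0,0,0,19,217,-228,1],
    [0,0,0,19,217,-235,1],
    [0,0,0,19,217,-238,1],
    [0,0,0,19,217,-240,1],
    [0,0,0,19,217,-241,1],
    [0,0,0,19,217,-241,1]
  ]
}}

```text
clock: 21.32
tool_pos: [0.4492, 0.1712, 0.063]
orientation: [-180.0, 0.0, -94.1]
force: [-0.4, -0.1, -1.1]
opening: 0.0139
```

Emit:
{"method": "carry_out", "body": {
  "increments": [
    [0,0,0,0,0,-1,1],
    [0,0,0,0,0,-1.5,1],
    [0,0,0,0,0,-1.5,1],
    [0,0,0,0,0,-1.5,0.7],
    [0,0,0,0,0,-1.5,0.3],
    [0,0,0,0,0,-1.5,0],
    [0,0,0,0,0,-1.5,0],
    [0,0,0,0,0,-1.5,0],
    [0,0,0,0,0,-1.5,0],
    [0,0,0,0,0,20,0],
    [0,0,0,0,0,60,0],
    [0,0,0,0,0,110,0],
    [0,0,0,0,0,160,0],
    [0,0,0,0,50,200,0],
    [0,0,0,0,110,220,0],
    [0,0,0,0,170,220,0],
    [0,0,0,0,230,220,0],
    [0,0,0,0,280,220,0],
    [0,0,0,0,280,220,0]
  ]
}}

```text
clock: 23.7
tool_pos: [0.4483, 0.4539, 0.2807]
orientation: [179.9, -0.1, -94.0]
force: [-1.0, -1.6, -0.6]
opening: 0.0873
```

```bash
python3 - <<'E'
from plant import ctrl
from h import *
o=ctrl.get_obs(); print(o["clock"],o["tool_pos"],o["force"])
s=ctrl.snapshot("scene");t=ctrl.snapshot("top")
for l,z in(("pan",.038),("mat",.004)):
    r=ctrl.outline_of(t,l)
    if r:
        c=max(cv2.findContours(r[0]["pixels"].astype(np.uint8),0,2)[0],key=cv2.contourArea)[:,0]; print(l,rect(ray(t,c,z)))
for n,q in(("s",s),("t",t)):
  for l in("ball0_center","jar","bottle","carton","beaker"): print(n,l,[(np.round(r["centre"],3).tolist(),round(r["confidence"],2)) for r in ctrl.search_frame(q,l)[:2]])
a=cv2.resize(s["pixels"][110:350,130:330],(400,480)); b=cv2.resize(t["pixels"][180:280,160:240],(384,480)); 
cv2.imwrite("pics/k.png",np.hstack([a,b]))
c=cv2.resize(t["pixels"][190:270,310:390],(400,400),interpolation=2); d=cv2.resize(s["pixels"][225:305,145:225],(400,400),interpolation=2)
cv2.imwrite("pics/l.png",np.hstack([c,d]))
E
```

```text
23.7 [0.44833218 0.45394392 0.28072691] [-0.98496953 -1.62052227 -0.60101079]
pan ((460.2055358886719, 167.37525939941406), (76.05184173583984, 139.38662719726562), 86.59618377685547)
mat ((458.8043212890625, 170.60928344726562), (160.66098022460938, 219.4828643798828), 81.34373474121094)
s ball0_center []
s jar [([0.476, -0.218, 0.034], 0.49)]
s bottle [([0.749, -0.255, 0.103], 0.78)]
s carton [([0.764, -0.022, 0.072], 0.71)]
s beaker [([0.752, 0.244, 0.058], 0.67), ([0.492, -0.227, 0.146], 0.54)]
t ball0_center []
t jar [([0.491, -0.244, 0.026], 0.46)]
t bottle [([0.733, -0.232, 0.104], 0.74)]
t carton [([0.755, 0.001, 0.07], 0.79)]
t beaker [([0.756, 0.243, 0.048], 0.95)]
```

View pics/k.png

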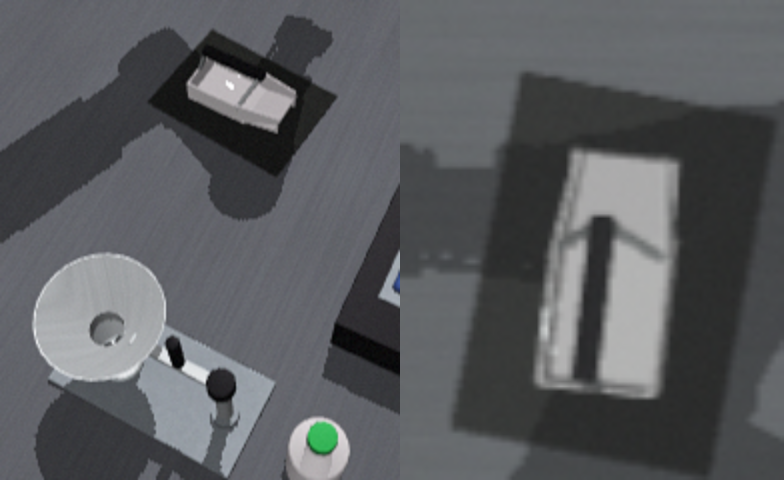

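View pics/l.png

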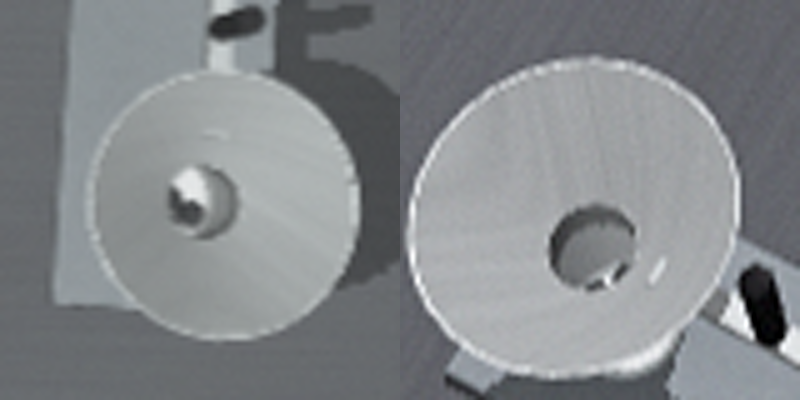

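The pan is empty and flat within 4 mm of the mat centre. The funnel is empty with balls visible below the spout, there are none on the bench, and the bystanders have not moved. Handing in.

```bash
python3 -c "
from plant import ctrl
print(ctrl.close_job())"
```

```text
the job is handed in; nothing more can be done
None
```

I swung the funnel to its stop, poured the balls through it, set the pan back on the mat and handed the job in at about 24 s. The hand-in gives no verdict, so these are my own checks:

- **Funnel:** I pushed its handle pin with closed fingers until the force rose to 13 N with almost no movement. Its mouth then measured (0.491, −0.228), which matches the place for the jar.
- **Balls:** I tipped the pan to 28° and then 48°, with its lip over the near side of the funnel. Afterwards the pan and funnel looked empty, balls showed below the spout, and none were visible on the bench.
- **Pan:** It stands on the mat about 4 mm from the centre. It looks flat in the pictures, but I did not measure its tilt. The gripper is clear of everything.
- **Bystanders:** The bottle, carton and beaker are within about 5 mm of their first readings, which is the networks' own noise.

**Not confirmed:**
- I could not count the balls in the jar one by one. The pan's weight reading fell about 1.3 N against the expected 1.0 N for all six, but that sensor drifts by about 0.5 N.
- The jar could only be partly seen under the funnel. Its network positions scattered by 15–20 mm at low confidence, so I relied on the pictures for it standing in place.

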